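Hang the antenna bin on the bench slatwall

ROBOT

A 6-joint arm with a two-finger parallel gripper is mounted at the origin on the work surface. World frame = base frame: x ahead of the robot, y to its left, z up, the work surface at z = 0. Lengths are in m, angles in rad, forces in N, time in s.
With the tool pointing down it reaches from about 0.375 to 0.925 m from the base axis. Payload 5.7 kg.
Tool frame: the origin (TCP) lies on the centre line of the jaws, within the pads' length; the fingertips stand 11 mm ahead of it and the grasp point (between the pads) lies 8 mm behind it; z points along the fingers, y is the line along which they close (so a half turn about z gives the same grasp; the last joint's range is limited). The gripper opens to 85 mm and grips with 20 to 120 N. Pads are 22 mm wide; open, the fingers measure 114 mm over their backs; the gripper's body (76 mm by 85 mm) begins 54 mm behind the grasp point. The pads swing forward as they close: fully open they stand 13 mm farther back than shut.
Start: joints at [-1.369, 0.359, 1.51, -0, 1.272, -0.115], TCP at [0.187, -0.57, 0.221] pointing down, gripper open.
Joint ranges: [-2.97, 2.97], [-1.01, 2.36], [0.21, 2.38], [-0.96, 4.11], [0.2, 2.71], [-2.98, 2.98]. Speed limits (rad/s): [2.39, 2.39, 3.14, 3.14, 3.14, 3.14].

INTERFACE

Orientations are given as a unit quaternion [w, x, y, z].
In Python, from bench import robot gives the robot as it stands.
- The arm moves only by the tool carry_out, never from a script. Its arguments are lists of equal length, an entry for each row: "xyz": the shift along the tool's x, y, z in mm, a list of three; "roll": the turn about the tool's z in degrees; "grip": the opening, from 0 (shut) to 1 (fully open). A call has 1 to 5 rows; each row is the pose to reach, as a shift and turn from the pose commanded when the call began, along the tool's axes at that moment; what a row does not reach only later rows make up. A row lasts 1/10 s, in which the tool goes at most 50 mm and 8.59 degrees, less where a joint would pass 70% of its speed; a pose out of reach is approached as far as the arm can. A call with a gripper value outside its range is refused whole. The fingers move at their own pace and stop on an object; "force" is the grip in N (left out, the last holds). Time passes only in rows, so rows that repeat a pose let the fingers close. It gives the time, the measured TCP pose, the force, the opening and the grip force at its end, in the units of the state.
- robot.state(): the state, without advancing time (a new reading comes with each control period).
- robot.grab_frame(name): name is "scene" or "top" or "wrist"; returns the picture (480x640x3 uint8, red, green, blue); there is no depth.
- robot.camera_params(name): a dict with "K" (3x3 intrinsics, pixels), "eye" and "attitude" of the camera in the world. Camera axes: x right, y down, z forward; pixel columns grow to the right and rows downward; lengths in m; the calibration is good to about 2 mm. A picture is of the moment at which its call begins: read the wrist's pose just before it. camera_params takes no time and is no camera call; for the wrist camera it gives the pose at the moment of the call.
- robot.finish_job(): hands the job in; it is judged then, once.
Trained networks look in the newest picture that a camera, given by its name, has taken for a name from the list of things; names that differ only in an ending like _2 or _b are one class to them, and where a whole thing is asked for, a point or a joint stands for the part that bears it (a point fixed in the world has none). Each returns a list of dicts, best first, with "conf" (0 to 1); they miss things now and then, are a little off and sometimes report something else, mostly with a low value. They report only what shows in the picture. A call takes as long as a camera call. They do not tell look-alikes from the thing itself.
- robot.recognise(target, camera): "at" ([x, y, z] in m, in world coordinates, good to about 4 mm: the middle of the surface that is visible of it).
- robot.silhouettes(target, camera): "mask" (480x640 bool, what is visible of it).
- robot.landmark_of(target, camera): "at" ([x, y, z] in m, in world coordinates, good to about 4 mm: a listed point, or the origin of a listed thing).
The state is a dict: "time_s": time; "joints": joint angles; "joint_vel": joint speeds; "tau": joint torques, N m; "ee_pos": TCP position; "ee_rot": TCP orientation; "ft_force": force on the tool from outside, world axes, zero at the start; "moment": the same for the moment, N m; "opening": finger opening in m; "grasp_force": force on a finger pad.
Only numpy, scipy, OpenCV 4.12 (cv2) and the standard library are available. Lean on these libraries where they do the work, as an engineer would, in place of code of your own. Each camera call takes 0.05 s, during which the arm holds its last target. There are 200 camera calls.

TASK

Hang the loose hook-backed bin in the groove of the bench slatwall, in the middle of the free stretch beside the bin that hangs there already: tilt its front up to get the hook into the groove, then turn it down and press it gently home until its foot snaps in behind the sprung roller and its back lies flush. The rail's height is not known exactly, so feel for it and do not force the bin; leave the other things on the bench where they are.

Things in the scene. Friction and masses are not known exactly. Their poses are not given: they have to be found in the camera images.
- bin: The bin to hang: open grey plastic bin WITH a hook along the top of its back (a hookless one of equal size is a bystander). 110 (x) x 60 (y) x 62 mm high without the hook, walls 3-4 mm, 110-220 g. Origin: centre of its underside; back and hook face its -x, the lower front (50 mm) its +x, z up. Stands upright. Side walls flat, 60 mm apart outside: grip across them from above, near the front half.
- heel (a point): Point on the bin: outer face of its back, mid-width, at the underside of the hook's tongue (bin x -55, y 0, z 57 mm). In the hung bin it meets groove. Axes as the bin's. The hook is 50 mm wide: the tongue, 5 mm thick, runs 11.5 mm backwards from here and its end turns up into a lip.
- lip (a point): Point on the bin: middle of the top edge of the hook's lip (bin x -64.5, y 0, z 80 mm). The lip is 4 mm thick and the hook 23 mm tall from the tongue's underside to here. Plastic: do not press the bin against the slatwall with more than 30 N.
- rib (a point): Point on the bin's foot: middle of the round rib (radius 3 mm, along y) under the bottom of its back (bin x -52, y 0, z 3 mm). A like rib runs under the front; the floor's underside is 6 mm up.
- slatwall: Fixed stand of the low bench slatwall, 308 mm wide (y). Origin: on the bench under the middle of its face; +x points out of the face (away from the robot at yaw 0), y along the groove, z up. Base plate 10 mm high, 25 mm out from the face. On it is clamped the grooved aluminium rail, with another bin fixed at its -y end (y -138 to -78 mm, 110 mm out) and antennas in that to 240 mm high.
- groove (a point): Point on the stand, on the face: where the lower edge of the groove's mouth, mid free stretch, would be with the rail at its LOWEST setting (slatwall x 0, y 30, z 125 mm). The rail is clamped 2 to 26 mm higher than that, differently each time, and this is not measured: feel for it. The rail's flat top, from 0 to 32 mm behind the face, is 32 mm above the groove's lower edge. Axes: the slatwall's.
- foot (a point): Like groove for the lowest setting: where rib lies once the bin is home (slatwall x 3, y 30, z 71 mm). Groove: mouth 18 mm high, front slat 6 mm thick, cavity to 26 mm behind the face, its floor level with the mouth's lower edge, its roof 28 mm above. At 40 deg front-up the hook enters lip first, the heel passing 11 mm above the mouth's lower edge at 4 mm out; level it cannot enter.
- catch (a joint): Downward travel (m) of the rail's sprung roller: 0 at rest, stop 0.005; preload 8 N, 0.9 N/mm. The roller turns freely, 12 mm diameter, along slatwall y -37 to 97 mm, axis 9.3 mm out from the face, 61 mm below the groove's lower edge. The bin's rib meets it at about 12 deg tilt, pushes it down 2 mm and snaps in behind. The bin's weight cannot do this: push 5 to 15 N down and towards the wall.
- tray: Bystander: an open grey bin of the same size as the one to hang, without a hook. Origin centre of its underside.
- radio_a: Bystander: cream radio box 110 x 150 x 36 mm with brass sockets. Origin centre of its underside.
- radio_b: Bystander: cream radio box 110 x 150 x 36 mm with brass sockets. Origin centre of its underside.
- antenna_a: Bystander: flat black antenna lying down, 187 mm long (from -27 to 160 mm along its x), 18 mm wide, 13 mm high. Origin under its hinge block.
- antenna_b: Bystander: as antenna_a.
- antenna_c: Bystander: as antenna_a.
- driver: Bystander: screwdriver lying down, about 0.2 m long.
Not all that is in view belongs to the job. Leave any orange or red look-alike of the bin alone.

How it is judged:
By the outcome, as a careful person would: the job done as asked, in the order asked, and still so for the second after the job is handed in, with the robot touching nothing.
It also fails if it takes over 72 s, if anything falls off the work surface, if the arm or the gripper's body presses on something with over 40 N, if the wrist force passes 120 N, or if a joint passes its speed limit or range.

## Working session

There is one attempt and no reset: what is moved stays moved. The work goes in short steps, Python scripts to look and compute and a tool call to move; the robot and the scene stay as the last step left them, time stands still between calls to the robot, and variables do not carry over. Pictures are saved under pics/ and viewed, at most 10 in all, crops included, and the job is handed in when it is done.

Besides the shell and the picture viewer there is one more tool, called after "Request:" as name(argument=value, ...), one argument or row to a line, values as JSON. carry_out: Moves the arm, as the interface text tells. Its arguments: {"type":"object","properties":{"xyz":{"type":"array"},"roll":{"type":"array"},"grip":{"type":"array"},"force":{"type":"number"}},"required":["xyz","roll","grip"]}

```bash
ls -la; mkdir -p pics
python3 - <<'E'
from bench import robot
import cv2, numpy as np
print(robot.state())
for c in ("scene","top"):
    im=robot.grab_frame(c); cv2.imwrite(f"pics/{c}0.png",im[:,:,::-1])
    print(c,robot.camera_params(c))
    for t in ("bin","tray","slatwall","radio_a","antenna_a","driver"):
        print(t,[(np.round(d["at"],3),round(d["conf"],2)) for d in robot.landmark_of(t,c)])
    for t in ("heel","lip","rib"):
        print(t,[(np.round(d["at"],3),round(d["conf"],2)) for d in robot.landmark_of(t,c)])
E
```

```text
total 12
drwxr-xr-x  3 agent agent 4096 Dec  3 07:11 .
drwxr-xr-x 23 root  root  4096 Dec  3 07:11 ..
drwxr-xr-x  2 agent agent 4096 Dec  3 07:11 pics
{'time_s': 0.0, 'joints': array([-1.36910750e+00,  3.59496887e-01,  1.51147290e+00,  2.62959725e-05,
        1.27252517e+00, -1.15115044e-01]), 'joint_vel': array([-1.84048847e-06,  8.04642452e-04, -1.06157844e-03, -6.95414619e-04,
        1.93625995e-03, -1.96536314e-05]), 'tau': array([ 1.04733910e-03, -5.27617264e+01, -2.78623617e+01, -2.96941416e-04,
        1.31994439e-02, -6.90319823e-06]), 'ee_pos': array([ 0.18676477, -0.56942381,  0.22054306]), 'ee_rot': array([-9.50804162e-04,  9.87480788e-01,  1.57736451e-01, -2.86075323e-05]), 'ft_force': array([ 0.57881391, -0.77004998,  0.16600486]), 'moment': array([ 0.01308692, -0.01935694,  0.05635648]), 'grasp_force': 0.0, 'opening': 0.08553739300980884}
scene {'K': array([[442.95784173,   0.        , 318.02378286],
       [  0.        , 442.95784173, 235.2511892 ],
       [  0.        ,   0.        ,   1.        ]]), 'eye': array([1.26877453, 0.5247677 , 0.75382944]), 'attitude': arr
[... 1570 characters left out ...]
, 0.75)]
antenna_a [(array([ 0.669,  0.28 , -0.002]), 0.9), (array([ 0.369, -0.36 ,  0.002]), 0.65), (array([ 0.709, -0.15 ,  0.   ]), 0.57)]
driver [(array([ 0.352,  0.424, -0.003]), 0.93)]
heel [(array([0.291, 0.063, 0.053]), 0.81), (array([0.507, 0.363, 0.056]), 0.78), (array([0.576, 0.473, 0.059]), 0.74), (array([0.351, 0.304, 0.057]), 0.61)]
lip [(array([0.563, 0.477, 0.079]), 0.93), (array([0.496, 0.364, 0.081]), 0.82), (array([0.283, 0.062, 0.081]), 0.78), (array([0.343, 0.312, 0.082]), 0.59), (array([0.507, 0.357, 0.002]), 0.32)]
rib [(array([0.354, 0.308, 0.005]), 0.98), (array([0.297, 0.058, 0.001]), 0.95), (array([0.506, 0.357, 0.005]), 0.81), (array([0.574, 0.472, 0.004]), 0.79)]
```

View pics/scene0.png

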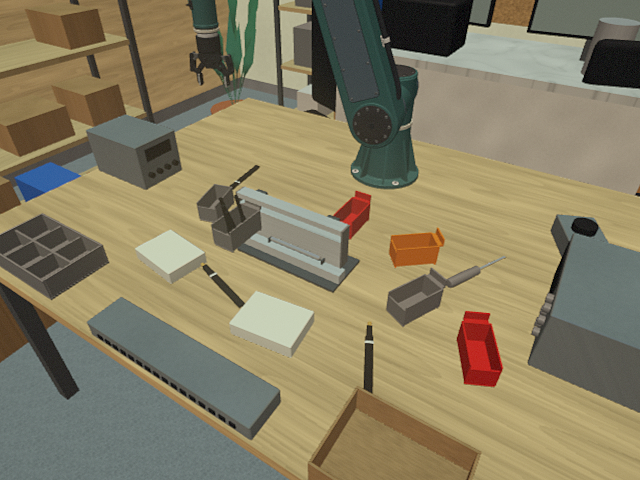

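View pics/top0.png

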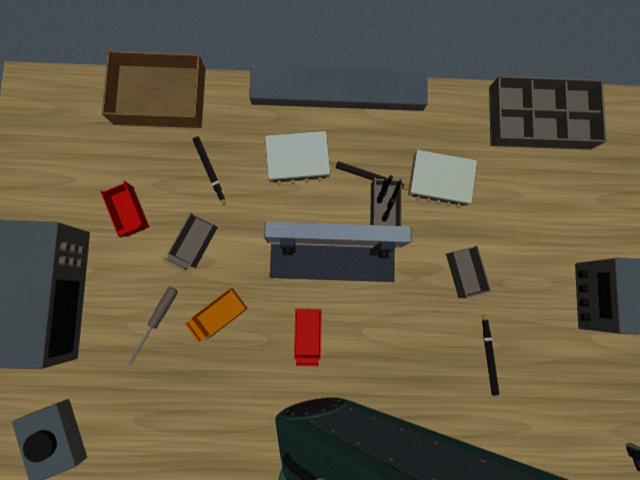

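Run:
```python
import cv2, numpy as np
s=cv2.imread("pics/scene0.png"); t=cv2.imread("pics/top0.png")
def crop(im,x,y,w,h,f): return cv2.resize(im[y:y+h,x:x+w],(w*f,h*f),interpolation=cv2.INTER_CUBIC)
a=crop(t,255,180,160,110,5)      # 800x550 ... 
b=crop(s,225,175,140,120,4)
out=np.zeros((600,800,3),np.uint8)
a=crop(t,255,212,160,75,5); out[:375]=a
b=crop(s,230,180,135,56*2,2); out[375:375+224,:270]=b
c=crop(t,155,205,65,74,3); out[375:375+222,275:275+195]=c
d=crop(s,380,255,80,74,3); out[375:375+222,480:720]=d
cv2.imwrite("pics/m1.png",out)
```

```text
(no output)
```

View pics/m1.png

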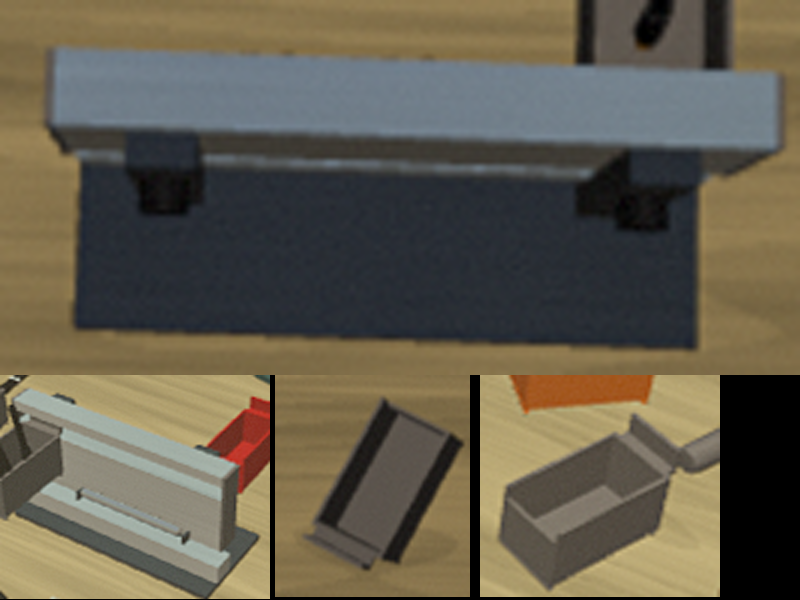

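```bash
cat > h.py <<'E'
import numpy as np, cv2
from scipy.spatial.transform import Rotation as R
def Rq(q): return R.from_quat(np.roll(q,-1))
def proj(p,c):
    q=Rq(c["attitude"]).inv().apply(np.atleast_2d(p)-c["eye"]); q=q@c["K"].T
    return q[:,:2]/q[:,2:]
def ray(uv,c,z):
    d=Rq(c["attitude"]).apply(np.linalg.solve(c["K"],[uv[0],uv[1],1])); return c["eye"]+d*(z-c["eye"][2])/d[2]
E
python3 - <<'E'
from bench import robot
from h import *
from scipy.optimize import least_squares
ct,cs=robot.camera_params("top"),robot.camera_params("scene")
def W(p,P):
    x,y,a,h=p; P=np.array(P,float); P=P+[0,0,0]; 
    return R.from_euler("z",a).apply(P)+[x,y,0]
T=[(265.4,221.6),(411.6,226.8),(265,237.2),(411,242.4)]
S=[(348.5,224)]
def f(p,full=False):
    H=.157+p[3]
    e=proj(W(p,[(0,.154,H),(0,-.154,H),(-.032,.154,H),(-.032,-.154,H)]),ct)-T
    e2=proj(W(p,[(0,.154,H)]),cs)-S
    return np.r_[e.ravel(),e2.ravel()]
r=least_squares(f,[.58,0,0,.01]); print(np.round(r.x,4),np.degrees(r.x[2]),np.round(r.fun,1))
print("base rear",[np.round(ray(u,ct,.01),4) for u in((270.2,277.4),(394.4,281.6))])
# bin from top: net masks
robot.grab_frame("top"); 
for n in("slatwall","groove","foot"):
  print(n,[(np.round(d["at"],3),round(d["conf"],2)) for d in robot.landmark_of(n,"top")])
# bin top rim corners (z .062) from crop
for u in((110,28),(187,64),(40,147),(113,187)):
    print("bin rim",np.round(ray((155+u[0]/3,205+u[1]/3),ct,.062),4))
for u in((33,162),(90,193)):
    print("lip",np.round(ray((155+u[0]/3,205+u[1]/3),ct,.08),4))
E
```

```text
[0.576  0.005  0.0055 0.0272] 0.3176634054691842 [-3.1  1.3  0.9 -0.  -3.3  1.3  1.6 -0.2 -5.   0.8]
base rear [array([0.4716, 0.151 , 0.01  ]), array([ 0.47  , -0.1469,  0.01  ])]
slatwall [(array([ 0.579,  0.001, -0.001]), 0.67), (array([0.504, 0.361, 0.059]), 0.64), (array([ 0.552,  0.334, -0.001]), 0.28)]
groove [(array([0.582, 0.033, 0.124]), 0.76)]
foot [(array([0.58 , 0.031, 0.071]), 0.96)]
bin rim [0.6093 0.3339 0.062 ]
bin rim [0.5832 0.2734 0.062 ]
bin rim [0.5161 0.3808 0.062 ]
bin rim [0.4874 0.3238 0.062 ]
lip [0.5033 0.3798 0.08  ]
lip [0.4815 0.3362 0.08  ]
```

```bash
cat >> h.py <<'E'
def shift(st,xyz,psi):
    r=Rq(st["ee_rot"]); m=r.as_matrix(); cur=np.degrees(np.arctan2(m[1,0],m[0,0]))
    return np.round(r.inv().apply(np.array(xyz)-st["ee_pos"])*1000,1), round(cur-psi,2)
E
python3 - <<'E'
from bench import robot
from h import *
s=robot.state()
for p in((.44,-.2,.3),(.5617,.3255,.2)): print(shift(s,p,-27))
E
```

```text
(array([ 355.8, -272.9,  -78.6]), np.float64(45.15))
(array([ 635.2, -734.3,   21.4]), np.float64(45.15))
```

Request:
carry_out(
  xyz=[
    [25,-19,-16],
    [60,-46,-32],
    [95,-73,-48],
    [130,-100,-64],
    [165,-127,-80],
  ],
  roll=[4,8,12,16,20],
  grip=[1,1,1,1,1],
  force=20,
)

```text
time_s: 1.7
ee_pos: [0.3048, -0.3965, 0.3021]
ee_rot: [0.0, 1.0, -0.018, 0.0]
ft_force: [0.9, -0.9, 0.1]
opening: 0.0854
grasp_force: 0.0
```

Run:
```python
from bench import robot
from h import *
s=robot.state(); print(s["time_s"],s["ee_pos"],s["joints"])
for p in((.44,-.2,.3),(.5617,.3255,.2)): print(shift(s,p,-27))
```

```text
1.7 [ 0.30478655 -0.39654203  0.30210662] [-1.05384752e+00  1.44625259e-01  1.60248182e+00  2.05792444e-04
  1.39425056e+00  5.52580089e-01]
(array([ 128.1, -201.2,    2.1]), np.float64(24.96))
(array([ 231. , -730.8,  102.1]), np.float64(24.96))
```

Request:
carry_out(
  xyz=[
    [24,-40,0],
    [48,-80,0],
    [72,-120,0],
    [96,-160,0],
    [118,-202,0],
  ],
  roll=[5,10,15,20,25],
  grip=[1,1,1,1,1],
)

```text
time_s: 2.2
ee_pos: [0.4295, -0.1984, 0.3017]
ee_rot: [0.0, 0.972, -0.234, 0.0]
ft_force: [0.7, -0.2, -0.6]
opening: 0.0851
grasp_force: 0.0
```

Run:
```python
from bench import robot
from h import *
s=robot.state(); print(s["time_s"],s["ee_pos"],s["joints"])
for p in((.45,.05,.3),(.5617,.3255,.2)): print(shift(s,p,-27))
```

```text
2.2 [ 0.42952449 -0.19842393  0.30170647] [-5.78946079e-01  1.01940141e-01  1.65404504e+00  5.90387658e-05
  1.38461188e+00  1.46427678e+00]
(array([ -94.8, -230.5,    1.6]), np.float64(-0.07))
(array([-120.8, -526.7,  101.6]), np.float64(-0.07))
```

Request:
carry_out(
  xyz=[
    [-11,-48,0],
    [-22,-96,0],
    [-33,-144,0],
    [-44,-192,0],
    [-55,-240,0],
  ],
  roll=[0,0,0,0,0],
  grip=[1,1,1,1,1],
)

```text
time_s: 2.7
ee_pos: [0.4881, 0.0411, 0.3017]
ee_rot: [-0.0, 0.973, -0.232, 0.0]
ft_force: [1.1, 0.4, -0.1]
opening: 0.0855
grasp_force: 0.0
```

Request:
carry_out(
  xyz=[
    [-11,-48,0],
    [-22,-96,0],
    [-33,-144,0],
    [-44,-192,20],
    [-55,-235,40],
  ],
  roll=[0,0,0,0,0],
  grip=[1,1,1,1,1],
)

```text
time_s: 3.2
ee_pos: [0.5456, 0.2744, 0.2627]
ee_rot: [-0.001, 0.973, -0.232, 0.001]
ft_force: [0.8, 0.3, 0.4]
opening: 0.0856
grasp_force: 0.0
```

Run:
```python
from bench import robot
from h import *
s=robot.state(); print(s["time_s"],s["ee_pos"],s["joints"])
c=robot.camera_params("wrist"); im=robot.grab_frame("wrist"); cv2.imwrite("pics/w1.png",im[:,:,::-1])
np.save("w1.npy",c,allow_pickle=True); print(c)
for n in("bin","heel","lip","rib"):
  print(n,[(np.round(d["at"],3),round(d["conf"],2)) for d in robot.landmark_of(n,"wrist")])
```

```text
3.2 [0.54561381 0.27436016 0.26267516] [ 3.52880836e-01  3.39774804e-01  1.43421079e+00 -2.98305727e-05
  1.36470507e+00  2.39185628e+00]
{'K': array([[362.54541657,   0.        , 316.88885751],
       [  0.        , 362.54541657, 246.77904189],
       [  0.        ,   0.        ,   1.        ]]), 'eye': array([0.6148188 , 0.23957856, 0.4147101 ]), 'attitude': array([-0.07886947, -0.5178161 ,  0.84178417,  0.13055845])}
bin [(array([0.346, 0.062, 0.001]), 0.97), (array([ 0.549,  0.334, -0.001]), 0.93), (array([0.386, 0.264, 0.003]), 0.61), (array([0.626, 0.499, 0.004]), 0.59)]
heel [(array([0.575, 0.478, 0.058]), 0.78), (array([0.35 , 0.308, 0.051]), 0.7), (array([0.291, 0.063, 0.056]), 0.69), (array([0.502, 0.36 , 0.056]), 0.61)]
lip [(array([0.281, 0.057, 0.08 ]), 0.92), (array([0.346, 0.317, 0.079]), 0.83), (array([0.492, 0.362, 0.079]), 0.77), (array([0.562, 0.47 , 0.079]), 0.62)]
rib [(array([0.505, 0.356, 0.004]), 0.97), (array([0.355, 0.301, 0.002]), 0.96), (array([0.297, 0.057, 0.005]), 0.64), (array([0.572, 0.477, 0.   ]), 0.61)]
```

View pics/w1.png

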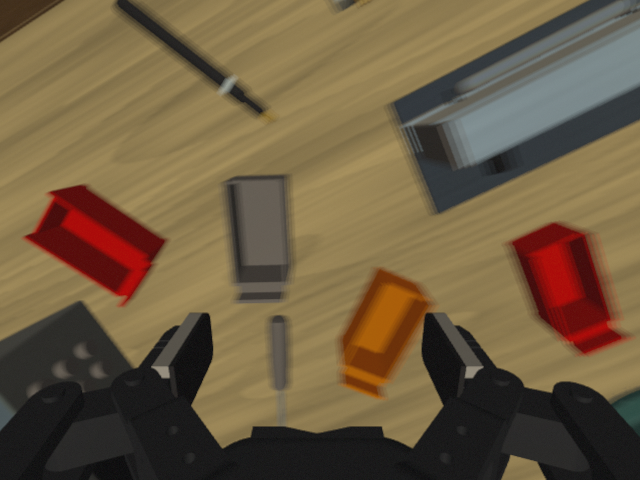

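Run:
```python
from bench import robot
from h import *
c=np.load("w1.npy",allow_pickle=True).item()
for u,z in(((226,180),.05),((290,176),.05),((236,298),.08),((285,298),.08)): print(np.round(ray(u,c,z),4))
a=(ray((226,180),c,.05)+ray((290,176),c,.05))/2; b=(ray((236,298),c,.08)+ray((285,298),c,.08))/2
d=(a-b)[:2]; print(np.linalg.norm(d),np.degrees(np.arctan2(d[1],d[0])), a[:2]-d/np.linalg.norm(d)*.055)
s=robot.state()
o=np.array([.551,.3325]); y=np.radians(-28)
g=o+.012*np.array([np.cos(y),np.sin(y)]); print(g)
print(shift(s,(*g,.12),-28),shift(s,(*g,.04),-28))
```

```text
[0.6155 0.3418 0.05  ]
[0.5902 0.283  0.05  ]
[0.5091 0.3859 0.08  ]
[0.4867 0.3415 0.08  ]
0.11682000196900667 -26.047280323112187 [0.55344002 0.33655035]
[0.56159537 0.32686634]
(array([ -9.5, -57.2, 142. ]), np.float64(1.2)) (array([ -9.4, -57.3, 222. ]), np.float64(1.2))
```

Request:
carry_out(
  xyz=[
    [-9,-45,20],
    [-9,-57,60],
    [-9,-57,108],
    [-9,-57,156],
    [-9,-57,190],
  ],
  roll=[0,0,0,0,0],
  grip=[1,1,1,1,1],
)

```text
time_s: 3.95
ee_pos: [0.5617, 0.3246, 0.0705]
ee_rot: [0.001, 0.972, -0.233, -0.001]
ft_force: [-0.5, -0.0, 1.4]
opening: 0.0855
grasp_force: 0.0
```

Request:
carry_out(
  xyz=[
    [0,0,16],
    [0,0,32],
    [0,0,32],
    [0,0,32],
    [0,0,32],
  ],
  roll=[0,0,0,0,0],
  grip=[1,1,0.85,0.65,0.5],
  force=20,
)

```text
time_s: 4.45
ee_pos: [0.5635, 0.3265, 0.0419]
ee_rot: [-0.001, 0.973, -0.233, 0.001]
ft_force: [-0.4, -0.1, -1.0]
opening: 0.0597
grasp_force: 22.8
```

Request:
carry_out(
  xyz=[
    [0,0,0],
    [0,0,0],
    [0,0,0],
    [0,0,0],
  ],
  roll=[0,0,0,0],
  grip=[0.5,0.4,0.4,0.4],
  force=20,
)

```text
time_s: 4.85
ee_pos: [0.5634, 0.3269, 0.0416]
ee_rot: [-0.0, 0.973, -0.232, 0.001]
ft_force: [1.5, -1.9, 7.2]
opening: 0.0592
grasp_force: 23.6
```

Request:
carry_out(
  xyz=[
    [0,0,-25],
    [0,0,-60],
    [0,0,-100],
    [0,0,-100],
    [0,0,-100],
  ],
  roll=[0,0,0,0,0],
  grip=[0.4,0.4,0.4,0.4,0.4],
  force=20,
)

```text
time_s: 5.35
ee_pos: [0.5626, 0.3272, 0.141]
ee_rot: [-0.001, 0.973, -0.232, 0.001]
ft_force: [-0.3, -0.9, -2.8]
opening: 0.0591
grasp_force: 23.0
```

Run:
```python
from bench import robot
from h import *
s=robot.state(); print(s["time_s"],s["ee_pos"],s["ft_force"],s["moment"])
out=np.zeros((480,800,3),np.uint8)
im=robot.grab_frame("scene")[:,:,::-1]
for n in("bin","heel","lip","rib"):
  print(n,[(np.round(d["at"],3),round(d["conf"],2)) for d in robot.landmark_of(n,"scene")])
p=proj(s["ee_pos"],robot.camera_params("scene"))[0].astype(int); print(p)
out[:400,:400]=cv2.resize(im[max(p[1]-50,0):p[1]+50,p[0]-50:p[0]+50],(400,400))
w=robot.grab_frame("wrist")[:,:,::-1]; out[:300,400:]=cv2.resize(w,(400,300))
cv2.imwrite("pics/lift.png",out)
```

```text
5.35 [0.56255626 0.32718671 0.14099501] [-0.25876732 -0.86008185 -2.79314219] [ 0.00086921 -0.03950101  0.00386746]
bin [(array([ 0.624,  0.503, -0.002]), 0.87), (array([ 0.388,  0.266, -0.   ]), 0.75), (array([0.551, 0.336, 0.102]), 0.63), (array([ 0.344,  0.06 , -0.001]), 0.55)]
heel [(array([0.354, 0.306, 0.056]), 0.88), (array([0.504, 0.358, 0.155]), 0.86), (array([0.29 , 0.062, 0.058]), 0.78), (array([0.572, 0.472, 0.056]), 0.72)]
lip [(array([0.495, 0.361, 0.179]), 0.96), (array([0.565, 0.475, 0.081]), 0.77), (array([0.28 , 0.059, 0.081]), 0.74)]
rib [(array([0.503, 0.357, 0.097]), 0.94), (array([0.293, 0.062, 0.004]), 0.91), (array([0.354, 0.305, 0.003]), 0.9), (array([0.576, 0.475, 0.001]), 0.84)]
[415 263]
```

View pics/lift.png

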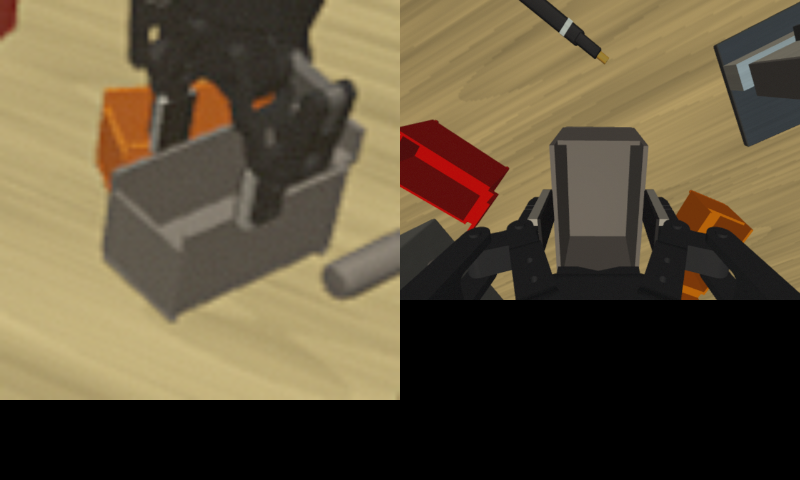

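Request:
carry_out(
  xyz=[
    [0,0,-30],
    [0,0,-70],
    [5,15,-110],
    [15,45,-145],
    [28,85,-160],
  ],
  roll=[0,0,0,-3,-8],
  grip=[0.4,0.4,0.4,0.4,0.4],
)

```text
time_s: 6.15
ee_pos: [0.5506, 0.2392, 0.3033]
ee_rot: [-0.001, 0.987, -0.161, 0.002]
ft_force: [1.3, -1.0, -2.3]
opening: 0.0591
grasp_force: 23.2
```

Run:
```python
from bench import robot
from h import *
s=robot.state(); print(s["time_s"],s["ee_pos"],s["joints"])
print(shift(s,(.518,.035,.30),.3))
```

```text
6.15 [0.55060734 0.2391715  0.30334206] [2.94378206e-01 2.95379644e-01 1.39997138e+00 5.98637814e-04
 1.44069796e+00 2.18940229e+00]
(array([ 34.1, 203.9,   2.7]), np.float64(-18.88))
```

Request:
carry_out(
  xyz=[
    [7,44,0],
    [14,88,0],
    [21,132,0],
    [28,170,0],
    [34,204,0],
  ],
  roll=[-4,-8,-12,-16,-19],
  grip=[0.4,0.4,0.4,0.4,0.4],
)

```text
time_s: 6.65
ee_pos: [0.5143, 0.0324, 0.2995]
ee_rot: [0.0, 1.0, 0.002, -0.001]
ft_force: [-0.8, -0.1, -1.8]
opening: 0.059
grasp_force: 23.2
```

Request:
carry_out(
  xyz=[
    [0,0,0],
    [0,0,0],
  ],
  roll=[0,0],
  grip=[0.4,0.4],
)

```text
time_s: 6.85
ee_pos: [0.5149, 0.0339, 0.2997]
ee_rot: [-0.0, 1.0, -0.0, -0.0]
ft_force: [-0.6, -0.5, -2.2]
opening: 0.0591
grasp_force: 23.3
```

Run:
```python
from bench import robot
from h import *
s=robot.state(); print(s["time_s"],s["ee_pos"],s["ee_rot"],s["ft_force"],s["moment"])
c=robot.camera_params("wrist"); im=robot.grab_frame("wrist")[:,:,::-1]; cv2.imwrite("pics/w2.png",im)
np.save("w2.npy",c,allow_pickle=True); print(c)
for n in("slatwall","groove","foot"):
  print(n,[(np.round(d["at"],3),round(d["conf"],2)) for d in robot.landmark_of(n,"wrist")])
robot.grab_frame("scene")
for n in("slatwall","groove","foot"):
  print(n,[(np.round(d["at"],3),round(d["conf"],2)) for d in robot.landmark_of(n,"scene")])
```

```text
6.85 [0.51494061 0.0338791  0.29968406] [-4.07056945e-04  9.99999828e-01 -1.50143080e-05 -4.22476883e-04] [-0.5631745  -0.46423172 -2.18784129] [ 0.01985184 -0.0433237   0.00305584]
{'K': array([[362.54541657,   0.        , 316.88885751],
       [  0.        , 362.54541657, 246.77904189],
       [  0.        ,   0.        ,   1.        ]]), 'eye': array([0.59300957, 0.0340012 , 0.4514911 ]), 'attitude': array([ 0.108142  ,  0.69874329, -0.69864281, -0.10936797])}
slatwall [(array([ 0.576,  0.005, -0.   ]), 0.9), (array([ 0.497, -0.315,  0.002]), 0.31)]
groove [(array([0.58 , 0.036, 0.125]), 0.59)]
foot [(array([0.581, 0.036, 0.068]), 0.95)]
slatwall [(array([0.583, 0.002, 0.002]), 0.89)]
groove [(array([0.579, 0.036, 0.124]), 0.63)]
foot [(array([0.437, 0.032, 0.338]), 0.73), (array([0.58 , 0.035, 0.068]), 0.69)]
```

View pics/w2.png

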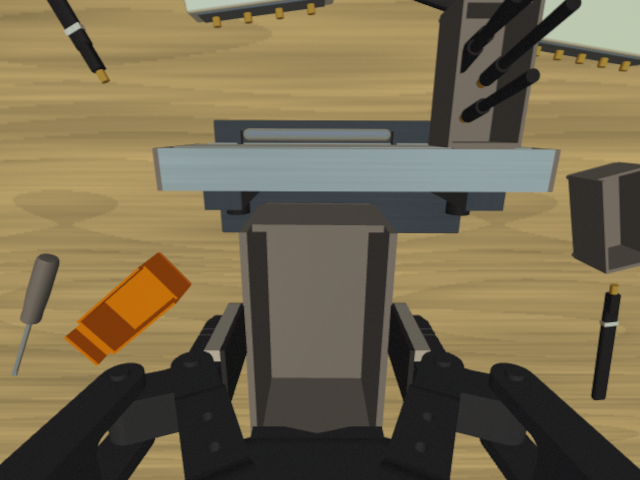

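Run:
```python
from bench import robot
from h import *
from scipy.optimize import least_squares
cw=np.load("w2.npy",allow_pickle=True).item(); ct,cs=robot.camera_params("top"),robot.camera_params("scene")
def W(p,P): return R.from_euler("z",p[2]).apply(np.array(P,float))+[p[0],p[1],0]
def f(p):
    H=.157+p[3]; w=p[4]
    A=[(0,w,H),(0,-w,H),(-.032,w,H),(-.032,-w,H)]
    e1=proj(W(p,A),ct)-[(265.4,221.6),(411.6,226.8),(265,237.2),(411,242.4)]
    e2=proj(W(p,A),cw)-[(159,149),(553,149),(159,190),(556,191)]
    r=.064+p[3]
    e3=proj(W(p,[(.0093,.097,r),(.0093,-.037,r)]),cw)-[(244,134),(391,134)]
    e4=proj(W(p,[(.025,.149,.01)]),cw)-[(215,121)]
    return np.r_[e1.ravel(),e2.ravel(),e3.ravel()]
r=least_squares(f,[.58,0,0,.01,.154],loss="soft_l1"); print(np.round(r.x,4),np.degrees(r.x[2])); print(np.round(f(r.x).reshape(-1,2),1))
```

```text
[ 0.5806  0.0023 -0.0016  0.013   0.1518] -0.09446434102403505
[[ 0.  -0.2]
 [-0.5 -0.7]
 [-0.3 -0.5]
 [ 0.1 -1. ]
 [-1.6 -0.9]
 [ 9.3 -0.2]
 [ 3.9  0.8]
 [-2.2  0.5]
 [ 7.4  0.3]
 [-3.8  0.5]]
```

Request:
carry_out(
  xyz=[
    [0,0,20],
    [0,0,45],
    [0,0,62],
    [0,0,70],
    [0,0,72],
  ],
  roll=[0,0,0,0,0],
  grip=[0.4,0.4,0.4,0.4,0.4],
)

```text
time_s: 7.75
ee_pos: [0.5147, 0.0346, 0.2274]
ee_rot: [-0.0, 1.0, 0.002, -0.001]
ft_force: [-0.1, 2.0, -2.1]
opening: 0.059
grasp_force: 23.3
```

Request:
carry_out(
  xyz=[
    [0,0,1],
    [0,0,2],
    [0,0,3],
    [0,0,4],
    [0,0,4],
  ],
  roll=[0,0,0,0,0],
  grip=[0.4,0.4,0.4,0.4,0.4],
)

```text
time_s: 8.25
ee_pos: [0.5153, 0.0343, 0.2244]
ee_rot: [-0.0, 1.0, 0.001, 0.0]
ft_force: [0.2, 0.0, -1.8]
opening: 0.0595
grasp_force: 23.3
```

Request:
carry_out(
  xyz=[
    [0,0,1],
    [0,0,2],
    [0,0,3],
    [0,0,4],
    [0,0,4],
  ],
  roll=[0,0,0,0,0],
  grip=[0.4,0.4,0.4,0.4,0.4],
)

```text
time_s: 8.75
ee_pos: [0.515, 0.0343, 0.22]
ee_rot: [-0.0, 1.0, 0.001, -0.0]
ft_force: [-0.3, 0.4, -2.0]
opening: 0.0595
grasp_force: 23.3
```

Request:
carry_out(
  xyz=[
    [0,0,1],
    [0,0,2],
    [0,0,3],
    [0,0,3],
  ],
  roll=[0,0,0,0],
  grip=[0.4,0.4,0.4,0.4],
)

```text
time_s: 9.15
ee_pos: [0.5151, 0.0343, 0.217]
ee_rot: [-0.0, 1.0, 0.001, -0.0]
ft_force: [0.4, 0.9, -1.7]
opening: 0.0592
grasp_force: 23.3
```

Request:
carry_out(
  xyz=[
    [0,0,1],
    [0,0,2],
    [0,0,3],
    [0,0,3],
  ],
  roll=[0,0,0,0],
  grip=[0.4,0.4,0.4,0.4],
)

```text
time_s: 9.55
ee_pos: [0.515, 0.0343, 0.214]
ee_rot: [-0.0, 1.0, 0.001, -0.0]
ft_force: [-0.1, 0.2, -2.3]
opening: 0.0592
grasp_force: 23.3
```

Request:
carry_out(
  xyz=[
    [0,0,1],
    [0,0,2],
    [0,0,3],
    [0,0,3],
  ],
  roll=[0,0,0,0],
  grip=[0.4,0.4,0.4,0.4],
)

```text
time_s: 9.95
ee_pos: [0.5151, 0.0343, 0.211]
ee_rot: [-0.0, 1.0, 0.001, -0.0]
ft_force: [0.6, -0.6, -2.2]
opening: 0.0588
grasp_force: 23.3
```

Request:
carry_out(
  xyz=[
    [0,0,1],
    [0,0,2],
    [0,0,2],
  ],
  roll=[0,0,0],
  grip=[0.4,0.4,0.4],
)

```text
time_s: 10.25
ee_pos: [0.5145, 0.0342, 0.21]
ee_rot: [0.0, 1.0, 0.001, -0.0]
ft_force: [-5.2, 0.8, 8.1]
opening: 0.0591
grasp_force: 24.3
```

Request:
carry_out(
  xyz=[
    [0,0,1],
    [0,0,2],
    [0,0,2],
  ],
  roll=[0,0,0],
  grip=[0.4,0.4,0.4],
)

```text
time_s: 10.55
ee_pos: [0.5136, 0.0342, 0.2084]
ee_rot: [0.0, 1.0, 0.001, -0.001]
ft_force: [-7.6, -0.2, 12.8]
opening: 0.0591
grasp_force: 25.7
```

Request:
carry_out(
  xyz=[
    [0,0,1],
    [0,0,2],
    [0,0,2],
  ],
  roll=[0,0,0],
  grip=[0.4,0.4,0.4],
)

```text
time_s: 10.85
ee_pos: [0.5134, 0.0343, 0.2065]
ee_rot: [0.0, 1.0, 0.001, -0.001]
ft_force: [-9.9, -1.1, 13.9]
opening: 0.0595
grasp_force: 27.1
```

Request:
carry_out(
  xyz=[
    [-3,0,0],
    [-5,0,1],
    [-7,0,2],
    [-9,0,4],
    [-10,0,6],
  ],
  roll=[0,0,0,0,0],
  grip=[0.4,0.4,0.4,0.4,0.4],
)

```text
time_s: 11.35
ee_pos: [0.5039, 0.0342, 0.1989]
ee_rot: [-0.0, 1.0, 0.001, -0.001]
ft_force: [-4.1, -0.4, 6.3]
opening: 0.0591
grasp_force: 26.7
```

Request:
carry_out(
  xyz=[
    [-2,0,3],
    [-4,0,6],
    [-5,0,9],
    [-6,0,12],
    [-7,0,15],
  ],
  roll=[0,0,0,0,0],
  grip=[0.4,0.4,0.4,0.4,0.4],
)

```text
time_s: 11.85
ee_pos: [0.4978, 0.0343, 0.1837]
ee_rot: [-0.0, 1.0, 0.001, -0.0]
ft_force: [-2.9, -0.2, 2.8]
opening: 0.0594
grasp_force: 27.6
```

Run:
```python
from bench import robot
from h import *
s=robot.state(); print(s["time_s"],s["ee_pos"],s["ft_force"],s["moment"])
for cam in("scene","top","wrist"):
  robot.grab_frame(cam)
  for n in("bin","heel","lip","rib"):
    print(cam,n,[(np.round(d["at"],3),round(d["conf"],2)) for d in robot.landmark_of(n,cam) if abs(d["at"][0]-.45)<.09 and abs(d["at"][1]-.034)<.05 and d["at"][2]>.09])
```

```text
11.85 [0.49784015 0.03430827 0.18373004] [-2.93403468 -0.1865643   2.82213938] [-0.03026512  0.16693056 -0.09515699]
scene bin [(array([0.517, 0.037, 0.145]), 0.94)]
scene heel [(array([0.442, 0.034, 0.169]), 0.58)]
scene lip [(array([0.422, 0.031, 0.182]), 0.67)]
scene rib [(array([0.47 , 0.034, 0.116]), 0.8)]
top bin []
top heel [(array([0.444, 0.034, 0.172]), 0.66)]
top lip [(array([0.424, 0.035, 0.184]), 0.87)]
top rib [(array([0.471, 0.037, 0.121]), 0.97), (array([0.441, 0.036, 0.169]), 0.19)]
wrist bin [(array([0.513, 0.034, 0.143]), 0.96)]
wrist heel [(array([0.443, 0.031, 0.16 ]), 0.91)]
wrist lip [(array([0.417, 0.035, 0.18 ]), 0.77)]
wrist rib [(array([0.468, 0.034, 0.123]), 0.68)]
```

Request:
carry_out(
  xyz=[
    [-1,0,3],
    [-2,0,6],
    [-2.5,0,9],
    [-3,0,11],
    [-3,0,11],
  ],
  roll=[0,0,0,0,0],
  grip=[0.4,0.4,0.4,0.4,0.4],
)

```text
time_s: 13.1
ee_pos: [0.4927, 0.0343, 0.1725]
ee_rot: [-0.0, 1.0, 0.001, -0.002]
ft_force: [-6.6, -0.7, 4.2]
opening: 0.0591
grasp_force: 29.5
```

Request:
carry_out(
  xyz=[
    [0,0,-10],
    [0,0,-40],
    [0,0,-80],
    [0,0,-100],
    [0,0,-100],
  ],
  roll=[0,0,0,0,0],
  grip=[0.4,0.4,0.4,0.4,0.4],
)

```text
time_s: 13.6
ee_pos: [0.4981, 0.034, 0.2768]
ee_rot: [0.0, 1.0, 0.001, 0.004]
ft_force: [0.1, 0.0, -2.2]
opening: 0.0594
grasp_force: 28.8
```

```bash
cat >> h.py <<'E'
PT={"bin":(0,0,0),"heel":(-55,0,57),"lip":(-64.5,0,80),"rib":(-52,0,3)}
def binfit(robot,box,cams=("scene","top","wrist"),verbose=False):
    """fit planar pose (x,z,theta front-up, yaw 0) and mean y of the bin from landmarks inside box"""
    from scipy.optimize import least_squares
    P,M=[],[]
    for c in cams:
        robot.grab_frame(c)
        for n in PT:
            for d in robot.landmark_of(n,c):
                a=np.array(d["at"])
                if d["conf"]>.4 and all(box[0]<a) and all(a<box[1]): P.append(PT[n]);M.append(a);break
    P=np.array(P)/1000;M=np.array(M)
    def f(q):
        c,s=np.cos(q[2]),np.sin(q[2])
        return np.r_[q[0]+P[:,0]*c-P[:,2]*s-M[:,0], q[1]+P[:,0]*s+P[:,2]*c-M[:,2]]*1000
    r=least_squares(f,[M[:,0].mean(),M[:,2].mean(),.5],loss="soft_l1",f_scale=3)
    return r.x[0],r.x[1],np.degrees(r.x[2]),M[:,1].mean(),len(M),np.sqrt(np.mean(r.fun**2)),np.degrees(np.sqrt(np.linalg.inv(r.jac.T@r.jac)[2,2]))*4
E
python3 - <<'E'
from bench import robot
from h import *
s=robot.state(); print(s["time_s"],s["ee_pos"],s["ft_force"],s["moment"])
p=s["ee_pos"]
r=binfit(robot,(p-[.12,.05,.12],p+[.12,.05,.12])); print(np.round(r,4))
th=np.radians(r[2]); d=np.array([p[0]-r[0],p[2]-r[1]]); print("TCP in bin:",R.from_euler("z",-th).apply([*d,0]))
E
```

```text
13.6 [0.498073   0.03403614 0.27681099] [ 0.13606122  0.047717   -2.15491562] [0.01221428 0.01298838 0.02618231]
[5.23700e-01 2.36700e-01 3.87890e+01 3.37000e-02 1.00000e+01 1.22904e+01
 2.69400e+00]
TCP in bin: [0.00512833 0.04735289 0.        ]
```

```bash
sed -i 's/    return r.x\[0\]/    if verbose: print(np.round(np.c_[P[:,[0,2]]*1000,M*1000,r.fun.reshape(2,-1).T],1))\n    return r.x[0]/' h.py; sed -i 's/c,verbose=False/c/; s/d\["conf"\]>.4/d["conf"]>.5/' h.py
python3 - <<'E'
from bench import robot
from h import *
for i in range(2):
  p=robot.state()["ee_pos"]
  r=binfit(robot,(p-[.12,.05,.14],p+[.12,.05,.05]),verbose=True); print(np.round(r,4))
  th=np.radians(r[2]); d=np.array([p[0]-r[0],p[2]-r[1]]); print("TCP in bin:",p,R.from_euler("z",-th).apply([*d,0]))
E
```

```text
[[ 0.000e+00  0.000e+00  5.257e+02  3.570e+01  2.389e+02 -2.500e+00
  -2.500e+00]
 [-5.500e+01  5.700e+01  4.439e+02  3.270e+01  2.441e+02  6.000e-01
   1.500e+00]
 [-6.450e+01  8.000e+01  4.239e+02  3.260e+01  2.564e+02 -1.300e+00
   9.000e-01]
 [-5.200e+01  3.000e+00  4.801e+02  3.560e+01  2.023e+02  1.000e+00
   3.400e+00]
 [-5.500e+01  5.700e+01  4.470e+02  3.420e+01  2.460e+02 -2.500e+00
  -4.000e-01]
 [-6.450e+01  8.000e+01  4.253e+02  3.650e+01  2.588e+02 -2.700e+00
  -1.500e+00]
 [-5.200e+01  3.000e+00  4.810e+02  3.310e+01  2.054e+02  1.000e-01
   3.000e-01]
 [ 0.000e+00  0.000e+00  5.210e+02  3.160e+01  2.373e+02  2.200e+00
  -9.000e-01]
 [-5.500e+01  5.700e+01  4.449e+02  3.090e+01  2.437e+02 -4.000e-01
   1.900e+00]
 [-6.450e+01  8.000e+01  4.194e+02  3.240e+01  2.582e+02  3.200e+00
  -9.000e-01]
 [-5.200e+01  3.000e+00  4.784e+02  3.230e+01  2.068e+02  2.700e+00
  -1.100e+00]]
[5.2320e-01 2.3640e-01 3.9387e+01 3.3400e-02 1.1000e+01 1.8465e+00
 1.9908e+00]
TCP in bin: [0.4952041  0.03425972 0.27310988] [0.00167134 0.0461071  0.        ]
[[ 0.000e+00  0.000e+00  5.221e+02 
[... 336 characters left out ...]
01  2.502e+02 -9.000e-01
  -4.400e+00]
 [-6.450e+01  8.000e+01  4.248e+02  3.470e+01  2.590e+02 -1.600e+00
  -1.300e+00]
 [-5.200e+01  3.000e+00  4.811e+02  3.650e+01  2.048e+02  3.000e-01
   9.000e-01]
 [ 0.000e+00  0.000e+00  5.228e+02  2.930e+01  2.364e+02  9.000e-01
  -4.000e-01]
 [-5.500e+01  5.700e+01  4.460e+02  3.220e+01  2.435e+02 -9.000e-01
   2.300e+00]
 [-6.450e+01  8.000e+01  4.198e+02  3.460e+01  2.577e+02  3.400e+00
   0.000e+00]
 [-5.200e+01  3.000e+00  4.834e+02  3.460e+01  2.059e+02 -2.000e+00
  -2.000e-01]]
[5.23700e-01 2.36000e-01 3.89456e+01 3.40000e-02 1.10000e+01 1.77220e+00
 1.87320e+00]
TCP in bin: [0.49518691 0.03425414 0.27318234] [0.00118353 0.0468173  0.        ]
```

Request:
carry_out(
  xyz=[
    [15,0,-25],
    [55,0,-35],
    [100,0,-35],
    [145,0,-35],
    [185,0,-35],
  ],
  roll=[0,0,0,0,0],
  grip=[0.4,0.4,0.4,0.4,0.4],
)

```text
time_s: 16.35
ee_pos: [0.6823, 0.0347, 0.3081]
ee_rot: [-0.0, 1.0, 0.001, 0.0]
ft_force: [0.3, 0.3, -2.4]
opening: 0.0593
grasp_force: 28.7
```

Request:
carry_out(
  xyz=[
    [10,0,20],
    [10,0,60],
    [10,0,100],
    [10,0,135],
    [10,0,160],
  ],
  roll=[0,0,0,0,0],
  grip=[0.4,0.4,0.4,0.4,0.4],
)

```text
time_s: 16.85
ee_pos: [0.6886, 0.0348, 0.1449]
ee_rot: [-0.0, 1.0, 0.001, -0.002]
ft_force: [0.8, 0.4, -2.0]
opening: 0.0593
grasp_force: 28.7
```

Request:
carry_out(
  xyz=[
    [0,0,0],
    [0,0,0],
  ],
  roll=[0,0],
  grip=[0.4,0.4],
)

```text
time_s: 17.05
ee_pos: [0.6903, 0.0348, 0.1483]
ee_rot: [-0.0, 1.0, 0.001, -0.0]
ft_force: [-0.6, -0.9, -1.4]
opening: 0.0594
grasp_force: 28.8
```

Run:
```python
from bench import robot
from h import *
s=robot.state(); p=s["ee_pos"]; print(s["time_s"],s["ee_rot"],s["ft_force"])
r=binfit(robot,(p-[.12,.05,.14],p+[.12,.05,.05])); print(np.round(r,4))
th=np.radians(r[2]); d=np.array([p[0]-r[0],p[2]-r[1]]); print("TCP in bin:",p,R.from_euler("z",-th).apply([*d,0]))
c,q=np.cos(th),np.sin(th); print("heel",r[0]-.055*c-.057*q, r[1]-.055*q+.057*c)
```

```text
17.05 [-7.09303712e-05  9.99999085e-01  1.31691282e-03 -3.01411463e-04] [-0.58286258 -0.88157277 -1.4068922 ]
[7.1850e-01 1.1280e-01 3.9654e+01 3.4400e-02 1.2000e+01 2.2408e+00
 1.7466e+00]
TCP in bin: [0.69030175 0.03476251 0.14826731] [0.00089839 0.04532271 0.        ]
heel 0.6398130482276116 0.12158623636240112
```

Request:
carry_out(
  xyz=[
    [-8,0,5],
    [-16,0,5],
    [-24,0,5],
    [-29,0,5],
    [-29,0,5],
  ],
  roll=[0,0,0,0,0],
  grip=[0.4,0.4,0.4,0.4,0.4],
)

```text
time_s: 18.3
ee_pos: [0.6601, 0.0347, 0.1433]
ee_rot: [-0.0, 1.0, 0.001, -0.0]
ft_force: [0.3, 0.7, -3.0]
opening: 0.0593
grasp_force: 28.8
```

Request:
carry_out(
  xyz=[
    [-1,0,0],
    [-2,0,0],
    [-3,0,0],
    [-3,0,0],
  ],
  roll=[0,0,0,0],
  grip=[0.4,0.4,0.4,0.4],
)

```text
time_s: 18.7
ee_pos: [0.6582, 0.0347, 0.1432]
ee_rot: [-0.0, 1.0, 0.001, -0.0]
ft_force: [0.1, 0.8, -1.9]
opening: 0.0592
grasp_force: 28.8
```

Request:
carry_out(
  xyz=[
    [-1,0,0],
    [-2,0,0],
    [-2,0,0],
  ],
  roll=[0,0,0],
  grip=[0.4,0.4,0.4],
)

```text
time_s: 19.0
ee_pos: [0.656, 0.0347, 0.1431]
ee_rot: [-0.0, 1.0, 0.001, -0.0]
ft_force: [0.1, 0.4, -1.8]
opening: 0.0591
grasp_force: 28.8
```

Request:
carry_out(
  xyz=[
    [-1,0,0],
    [-1.5,0,0],
    [-1.5,0,0],
  ],
  roll=[0,0,0],
  grip=[0.4,0.4,0.4],
)

```text
time_s: 19.3
ee_pos: [0.6547, 0.0347, 0.1432]
ee_rot: [-0.0, 1.0, 0.001, 0.0]
ft_force: [-0.7, -1.0, -2.3]
opening: 0.0595
grasp_force: 28.8
```

Request:
carry_out(
  xyz=[
    [-1,0,0],
    [-1.5,0,0],
    [-1.5,0,0],
  ],
  roll=[0,0,0],
  grip=[0.4,0.4,0.4],
)

```text
time_s: 19.6
ee_pos: [0.6543, 0.0346, 0.1437]
ee_rot: [-0.0, 1.0, 0.001, 0.001]
ft_force: [3.4, -0.1, -1.2]
opening: 0.0591
grasp_force: 28.9
```

Request:
carry_out(
  xyz=[
    [3,0,0],
    [4,0,-4],
    [4,0,-8],
    [2,0,-11.5],
    [2,0,-11.5],
  ],
  roll=[0,0,0,0,0],
  grip=[0.4,0.4,0.4,0.4,0.4],
)

```text
time_s: 20.1
ee_pos: [0.6551, 0.0347, 0.1554]
ee_rot: [-0.0, 1.0, 0.001, 0.0]
ft_force: [0.5, 0.0, -2.4]
opening: 0.0592
grasp_force: 28.8
```

Request:
carry_out(
  xyz=[
    [-1.2,0,-1.6],
    [-2.5,0,-3.1],
    [-3.8,0,-4.7],
    [-3.8,0,-4.7],
  ],
  roll=[0,0,0,0],
  grip=[0.4,0.4,0.4,0.4],
)

```text
time_s: 20.5
ee_pos: [0.6512, 0.0347, 0.1596]
ee_rot: [-0.0, 1.0, 0.001, 0.0]
ft_force: [0.4, 0.5, -2.5]
opening: 0.0591
grasp_force: 28.8
```

Request:
carry_out(
  xyz=[
    [-1.2,0,-1.6],
    [-2.5,0,-3.1],
    [-2.5,0,-3.1],
  ],
  roll=[0,0,0],
  grip=[0.4,0.4,0.4],
)

```text
time_s: 20.8
ee_pos: [0.6488, 0.0346, 0.1627]
ee_rot: [-0.0, 1.0, 0.001, 0.0]
ft_force: [0.3, -0.2, -1.6]
opening: 0.0592
grasp_force: 28.8
```

Request:
carry_out(
  xyz=[
    [-1.2,0,-1.6],
    [-2.5,0,-3.1],
    [-3.8,0,-4.7],
    [-3.8,0,-4.7],
  ],
  roll=[0,0,0,0],
  grip=[0.4,0.4,0.4,0.4],
)

```text
time_s: 21.2
ee_pos: [0.645, 0.0347, 0.1675]
ee_rot: [-0.0, 1.0, 0.001, 0.0]
ft_force: [0.0, 0.7, -2.5]
opening: 0.0589
grasp_force: 28.8
```

Request:
carry_out(
  xyz=[
    [-1.2,0,-1.6],
    [-2.5,0,-3.1],
    [-3.2,0,-4],
    [-3.2,0,-4],
  ],
  roll=[0,0,0,0],
  grip=[0.4,0.4,0.4,0.4],
)

```text
time_s: 21.6
ee_pos: [0.6419, 0.0346, 0.1714]
ee_rot: [-0.0, 1.0, 0.001, 0.0]
ft_force: [-0.1, 0.7, -1.5]
opening: 0.0587
grasp_force: 28.8
```

Request:
carry_out(
  xyz=[
    [-1.2,0,-1.6],
    [-2.5,0,-3.1],
    [-4,0,-4.4],
    [-4,0,-4.4],
  ],
  roll=[0,0,0,0],
  grip=[0.4,0.4,0.4,0.4],
)

```text
time_s: 22.0
ee_pos: [0.6378, 0.0346, 0.1758]
ee_rot: [-0.0, 1.0, 0.001, 0.0]
ft_force: [-0.3, 0.5, -2.5]
opening: 0.0592
grasp_force: 28.8
```

Request:
carry_out(
  xyz=[
    [-1.5,0,0.5],
    [-3,0,1],
    [-3,0,1],
  ],
  roll=[0,0,0],
  grip=[0.4,0.4,0.4],
)

```text
time_s: 22.3
ee_pos: [0.6344, 0.0346, 0.1743]
ee_rot: [-0.0, 1.0, 0.001, -0.0]
ft_force: [0.2, -0.1, -2.1]
opening: 0.0591
grasp_force: 28.8
```

Request:
carry_out(
  xyz=[
    [0,0,1],
    [0,0,2],
    [0,0,2],
  ],
  roll=[0,0,0],
  grip=[0.4,0.4,0.4],
)

```text
time_s: 22.6
ee_pos: [0.6348, 0.0346, 0.1723]
ee_rot: [-0.0, 1.0, 0.001, -0.0]
ft_force: [0.3, 0.4, -2.4]
opening: 0.0592
grasp_force: 28.8
```

Request:
carry_out(
  xyz=[
    [0,0,1],
    [0,0,1.5],
    [0,0,1.5],
  ],
  roll=[0,0,0],
  grip=[0.4,0.4,0.4],
)

```text
time_s: 22.9
ee_pos: [0.6352, 0.0346, 0.1712]
ee_rot: [-0.0, 1.0, 0.001, 0.0]
ft_force: [1.0, -0.2, -0.2]
opening: 0.0591
grasp_force: 28.9
```

Request:
carry_out(
  xyz=[
    [0,0,1],
    [0,0,1.5],
    [0,0,1.5],
  ],
  roll=[0,0,0],
  grip=[0.4,0.4,0.4],
)

```text
time_s: 23.2
ee_pos: [0.6358, 0.0346, 0.1703]
ee_rot: [-0.0, 1.0, 0.001, 0.001]
ft_force: [1.6, 0.5, 2.8]
opening: 0.0591
grasp_force: 29.1
```

Request:
carry_out(
  xyz=[
    [1.3,0,1.7],
    [2.6,0,3.4],
    [3.8,0,5.1],
    [4.9,0,6.8],
    [5.8,0,8.4],
  ],
  roll=[0,0,0,0,0],
  grip=[0.4,0.4,0.4,0.4,0.4],
)

```text
time_s: 23.7
ee_pos: [0.6415, 0.0345, 0.1613]
ee_rot: [0.0, 1.0, 0.001, 0.001]
ft_force: [4.5, -0.2, 3.7]
opening: 0.0592
grasp_force: 29.4
```

Request:
carry_out(
  xyz=[
    [1.2,0,2.5],
    [2.4,0,5],
    [3.4,0,7.5],
    [4.3,0,10],
    [5,0,12.3],
  ],
  roll=[0,0,0,0,0],
  grip=[0.4,0.4,0.4,0.4,0.4],
)

```text
time_s: 24.2
ee_pos: [0.6448, 0.0347, 0.1481]
ee_rot: [-0.0, 1.0, 0.001, -0.001]
ft_force: [2.9, -0.3, 3.8]
opening: 0.059
grasp_force: 29.4
```

Run:
```python
from bench import robot
from h import *
s=robot.state(); p=s["ee_pos"]; print(s["time_s"],p,s["ft_force"],s["moment"])
r=binfit(robot,(p-[.12,.05,.14],p+[.12,.05,.08]),verbose=True); print(np.round(r,4))
th=np.radians(r[2]); d=np.array([p[0]-r[0],p[2]-r[1]]); print("TCP in bin:",p,R.from_euler("z",-th).apply([*d,0]))
c,q=np.cos(th),np.sin(th); print("heel",r[0]-.055*c-.057*q, r[1]-.055*q+.057*c)
```

```text
24.2 [0.64480992 0.03468229 0.14809106] [ 2.91581131 -0.25014094  3.79671345] [ 0.0410084 -0.1376269  0.0073892]
[[ 0.000e+00  0.000e+00  6.522e+02  3.420e+01  1.075e+02  1.800e+00
  -2.000e-01]
 [-5.500e+01  5.700e+01  5.836e+02  3.170e+01  1.410e+02 -1.000e+00
   5.000e-01]
 [-6.450e+01  8.000e+01  5.663e+02  3.090e+01  1.587e+02 -7.000e-01
   1.100e+00]
 [-5.200e+01  3.000e+00  6.048e+02  3.710e+01  8.910e+01 -6.000e-01
   2.900e+00]
 [-5.500e+01  5.700e+01  5.839e+02  3.610e+01  1.448e+02 -1.300e+00
  -3.300e+00]
 [-6.450e+01  8.000e+01  5.655e+02  3.760e+01  1.605e+02  1.000e-01
  -7.000e-01]
 [ 0.000e+00  0.000e+00  6.486e+02  3.350e+01  1.077e+02  5.400e+00
  -4.000e-01]
 [-5.500e+01  5.700e+01  5.816e+02  3.380e+01  1.397e+02  1.000e+00
   1.800e+00]
 [-5.200e+01  3.000e+00  6.064e+02  3.800e+01  9.390e+01 -2.200e+00
  -1.900e+00]]
[ 0.654   0.1073 20.4321  0.0348  9.      1.97    2.0188]
TCP in bin: [0.64480992 0.03468229 0.14809106] [0.00562941 0.0414243  0.        ]
heel 0.5825574896699602 0.1415212469278507
```

Request:
carry_out(
  xyz=[
    [0.7,0,2.2],
    [1.3,0,4.4],
    [1.8,0,6.6],
    [2.2,0,8.8],
    [2.4,0,10.5],
  ],
  roll=[0,0,0,0,0],
  grip=[0.4,0.4,0.4,0.4,0.4],
)

```text
time_s: 25.45
ee_pos: [0.6493, 0.0346, 0.1387]
ee_rot: [-0.0, 1.0, 0.001, 0.001]
ft_force: [3.5, -0.2, 2.2]
opening: 0.0595
grasp_force: 29.7
```

Request:
carry_out(
  xyz=[
    [0,0,1.5],
    [0,0,3],
    [0,0,3],
  ],
  roll=[0,0,0],
  grip=[0.4,0.4,0.4],
)

```text
time_s: 25.75
ee_pos: [0.6481, 0.0346, 0.1352]
ee_rot: [-0.0, 1.0, 0.001, -0.0]
ft_force: [3.1, -0.0, 1.3]
opening: 0.0591
grasp_force: 29.7
```

Request:
carry_out(
  xyz=[
    [0,0,1],
    [0,0,2],
    [0,0,3],
    [0,0,3],
  ],
  roll=[0,0,0,0],
  grip=[0.4,0.4,0.4,0.4],
)

```text
time_s: 26.15
ee_pos: [0.6487, 0.0346, 0.1325]
ee_rot: [-0.0, 1.0, 0.001, 0.001]
ft_force: [3.3, 0.0, 2.4]
opening: 0.0591
grasp_force: 29.8
```

Request:
carry_out(
  xyz=[
    [-0.5,0,1],
    [-0.5,0,2],
    [-0.5,0,3],
    [-0.5,0,3],
  ],
  roll=[0,0,0,0],
  grip=[0.4,0.4,0.4,0.4],
)

```text
time_s: 26.55
ee_pos: [0.6491, 0.0345, 0.1299]
ee_rot: [0.0, 1.0, 0.001, 0.002]
ft_force: [6.0, -1.4, 3.3]
opening: 0.0589
grasp_force: 29.9
```

Request:
carry_out(
  xyz=[
    [0,0,1],
    [0,0,2],
    [0,0,3],
    [0,0,3],
  ],
  roll=[0,0,0,0],
  grip=[0.4,0.4,0.4,0.4],
)

```text
time_s: 26.95
ee_pos: [0.6495, 0.0345, 0.1271]
ee_rot: [0.0, 1.0, 0.001, 0.002]
ft_force: [6.3, -0.8, 3.1]
opening: 0.0589
grasp_force: 30.0
```

Request:
carry_out(
  xyz=[
    [0,0,1],
    [0,0,2],
    [0,0,3],
    [0,0,3],
  ],
  roll=[0,0,0,0],
  grip=[0.4,0.4,0.4,0.4],
)

```text
time_s: 27.35
ee_pos: [0.6498, 0.0345, 0.1241]
ee_rot: [0.0, 1.0, 0.001, 0.002]
ft_force: [7.7, 0.0, 2.5]
opening: 0.0593
grasp_force: 30.1
```

Run:
```python
from bench import robot
from h import *
s=robot.state(); p=s["ee_pos"]; print(s["time_s"],p,s["ft_force"],s["moment"])
r=binfit(robot,(p-[.12,.05,.14],p+[.12,.05,.08]),verbose=True); print(np.round(r,4))
th=np.radians(r[2]); d=np.array([p[0]-r[0],p[2]-r[1]]); print("TCP in bin:",p,R.from_euler("z",-th).apply([*d,0]))
c,q=np.cos(th),np.sin(th); print("heel",r[0]-.055*c-.057*q, r[1]-.055*q+.057*c)
im=robot.grab_frame("scene")[:,:,::-1]; q=proj(p,robot.camera_params("scene"))[0].astype(int)
cv2.imwrite("pics/home.png",cv2.resize(im[q[1]-60:q[1]+60,q[0]-80:q[0]+80],(800,600),interpolation=cv2.INTER_CUBIC))
```

```text
27.35 [0.64976006 0.03446444 0.12411336] [7.74626151 0.04220878 2.46690044] [-0.12541814 -0.84140804 -0.10859296]
[[ 0.000e+00  0.000e+00  6.383e+02  3.700e+01  8.440e+01  2.000e-01
   4.000e-01]
 [-5.500e+01  5.700e+01  5.812e+02  3.030e+01  1.409e+02 -1.000e-01
  -1.500e+00]
 [-6.450e+01  8.000e+01  5.717e+02  3.320e+01  1.609e+02 -1.100e+00
   1.100e+00]
 [-5.200e+01  3.000e+00  5.856e+02  3.450e+01  8.420e+01  8.000e-01
   1.400e+00]
 [ 0.000e+00  0.000e+00  6.396e+02  3.410e+01  8.480e+01 -1.100e+00
  -0.000e+00]
 [-5.500e+01  5.700e+01  5.819e+02  3.740e+01  1.400e+02 -8.000e-01
  -6.000e-01]
 [-6.450e+01  8.000e+01  5.678e+02  3.530e+01  1.638e+02  2.800e+00
  -1.800e+00]
 [-5.200e+01  3.000e+00  5.899e+02  3.730e+01  8.620e+01 -3.500e+00
  -6.000e-01]
 [ 0.000e+00  0.000e+00  6.373e+02  3.120e+01  8.490e+01  1.200e+00
  -1.000e-01]
 [-5.200e+01  3.000e+00  5.850e+02  3.800e+01  8.350e+01  1.400e+00
   2.100e+00]]
[ 0.6385  0.0848  2.4326  0.0348 10.      1.4356  1.9096]
TCP in bin: [0.64976006 0.03446444 0.12411336] [0.01296636 0.03882729 0.        ]
heel 0.5810836395978609 0.13938494127159962
```

Request:
carry_out(
  xyz=[
    [-0.5,0,1],
    [-0.5,0,2],
    [-0.5,0,2],
  ],
  roll=[0,0,0],
  grip=[0.4,0.4,0.4],
)

```text
time_s: 28.45
ee_pos: [0.6498, 0.0344, 0.1223]
ee_rot: [0.0, 1.0, 0.001, 0.003]
ft_force: [7.6, -0.4, 1.8]
opening: 0.0591
grasp_force: 30.0
```

View pics/home.png

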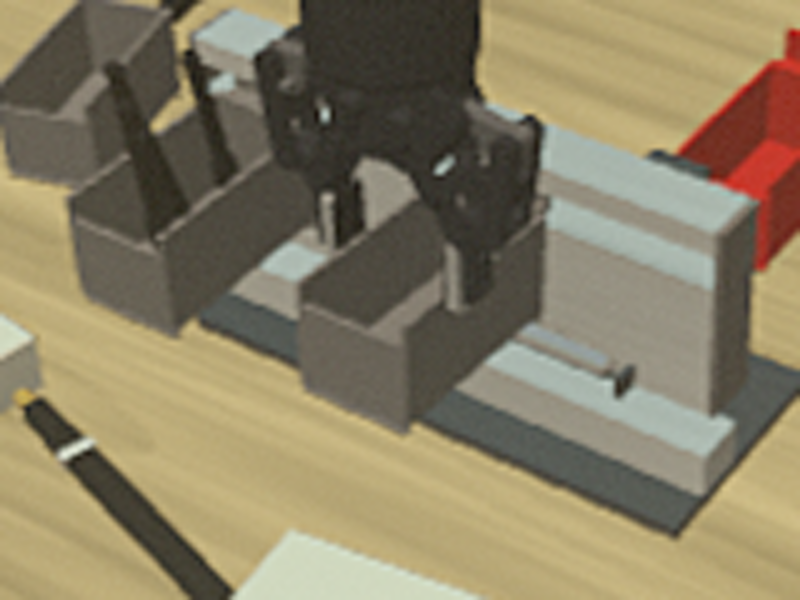

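Request:
carry_out(
  xyz=[
    [0,0,1],
    [0,0,2],
    [0,0,3],
    [0,0,3],
  ],
  roll=[0,0,0,0],
  grip=[0.4,0.4,0.4,0.4],
)

```text
time_s: 28.85
ee_pos: [0.6498, 0.0344, 0.1192]
ee_rot: [0.0, 1.0, 0.001, 0.003]
ft_force: [7.6, -0.6, 2.3]
opening: 0.0588
grasp_force: 30.1
```

Run:
```python
from bench import robot
from h import *
s=robot.state(); p=s["ee_pos"]; print(s["time_s"],p,s["ft_force"],s["moment"])
for i in range(2):
  r=binfit(robot,(p-[.12,.05,.14],p+[.12,.05,.08])); print(np.round(r,4))
  th=np.radians(r[2]); d=np.array([p[0]-r[0],p[2]-r[1]]); print("TCP in bin:",R.from_euler("z",-th).apply([*d,0]))
  c,q=np.cos(th),np.sin(th); print("heel",r[0]-.055*c-.057*q, r[1]-.055*q+.057*c)
```

```text
28.85 [0.64979534 0.03442878 0.11923194] [ 7.60451461 -0.57345858  2.27385928] [-0.09104266 -1.09745596 -0.08777294]
[ 0.6366  0.08   -1.1562  0.0342  8.      1.8643  2.2292]
TCP in bin: [0.01240616 0.03946566 0.        ]
heel 0.5827567236467978 0.13812289394552613
[ 0.6373  0.0806  0.1548  0.035  10.      1.4393  1.8426]
TCP in bin: [0.01258982 0.03862033 0.        ]
heel 0.5821561014821048 0.13742889771053843
```

Request:
carry_out(
  xyz=[
    [-0.5,0,0.7],
    [-1,0,1.5],
    [-1,0,2],
    [-1,0,2],
  ],
  roll=[0,0,0,0],
  grip=[0.4,0.4,0.4,0.4],
)

```text
time_s: 30.75
ee_pos: [0.6497, 0.0344, 0.1181]
ee_rot: [0.0, 1.0, 0.001, 0.004]
ft_force: [8.5, -1.2, 5.6]
opening: 0.0593
grasp_force: 30.5
```

Request:
carry_out(
  xyz=[
    [0,0,1],
    [0,0,2],
    [0,0,2],
    [0,0,2],
  ],
  roll=[0,0,0,0],
  grip=[0.4,0.4,0.4,0.4],
)

```text
time_s: 31.15
ee_pos: [0.6504, 0.0345, 0.1169]
ee_rot: [0.0, 1.0, 0.001, 0.004]
ft_force: [8.2, -1.1, 8.5]
opening: 0.0592
grasp_force: 31.0
```

Run:
```python
from bench import robot
from h import *
s=robot.state(); p=s["ee_pos"]; print(s["time_s"],p,s["ft_force"],s["moment"])
for i in range(2):
  r=binfit(robot,(p-[.12,.05,.14],p+[.12,.05,.08])); print(np.round(r,4))
  th=np.radians(r[2]); c,q=np.cos(th),np.sin(th); print("heel",r[0]-.055*c-.057*q, r[1]-.055*q+.057*c)
```

```text
31.15 [0.65043151 0.0344726  0.11690951] [ 8.16429757 -1.09914519  8.54918997] [ 0.01237913 -1.07526288 -0.11007885]
[ 0.6346  0.0775 -2.6666  0.0344  9.      1.8988  1.9599]
heel 0.5823037300205468 0.13702673192794423
[ 0.6359  0.0798 -1.3544  0.0333  9.     17.0557  2.1284]
heel 0.5822848608245142 0.13805047661596045
```

Request:
carry_out(
  xyz=[
    [0,0,-1],
    [0,0,-2],
    [0,0,-3.5],
    [0,0,-3.5],
  ],
  roll=[0,0,0,0],
  grip=[0.4,0.4,0.4,0.4],
)

```text
time_s: 33.05
ee_pos: [0.6496, 0.0345, 0.1186]
ee_rot: [0.0, 1.0, 0.001, 0.004]
ft_force: [9.9, 0.4, -2.5]
opening: 0.0592
grasp_force: 29.8
```

Request:
carry_out(
  xyz=[
    [1,0,0],
    [2,0,-0.5],
    [2,0,-0.5],
  ],
  roll=[0,0,0],
  grip=[0.4,0.4,0.4],
)

```text
time_s: 33.35
ee_pos: [0.6496, 0.0345, 0.1183]
ee_rot: [0.0, 1.0, 0.001, 0.001]
ft_force: [6.9, -0.9, -1.9]
opening: 0.059
grasp_force: 29.8
```

Run:
```python
from bench import robot
from h import *
s=robot.state(); p=s["ee_pos"]; print(s["time_s"],p,s["ft_force"],s["moment"])
for i in range(2):
  r=binfit(robot,(p-[.12,.05,.14],p+[.12,.05,.08]),verbose=i==1); print(np.round(r,4))
  th=np.radians(r[2]); c,q=np.cos(th),np.sin(th); print("heel",r[0]-.055*c-.057*q, r[1]-.055*q+.057*c)
```

```text
33.35 [0.64959681 0.03449641 0.11825071] [ 6.91100615 -0.9117209  -1.91461088] [-0.05245868 -1.19490057 -0.09959484]
[ 0.6348  0.0779 -2.5151  0.0342 10.      2.0337  1.9307]
heel 0.5823600979055727 0.1372723143900777
[[ 0.000e+00  0.000e+00  6.339e+02  3.450e+01  8.480e+01  1.500e+00
  -5.400e+00]
 [-5.500e+01  5.700e+01  5.828e+02  3.450e+01  1.387e+02 -3.000e-01
  -3.000e-01]
 [-6.450e+01  8.000e+01  5.760e+02  3.380e+01  1.603e+02 -2.200e+00
   1.400e+00]
 [-5.200e+01  3.000e+00  5.855e+02  3.500e+01  8.060e+01 -2.000e+00
   3.700e+00]
 [ 0.000e+00  0.000e+00  6.355e+02  3.210e+01  7.890e+01 -1.000e-01
   5.000e-01]
 [-5.500e+01  5.700e+01  5.814e+02  3.850e+01  1.404e+02  1.100e+00
  -2.000e+00]
 [-6.450e+01  8.000e+01  5.732e+02  3.520e+01  1.619e+02  6.000e-01
  -2.000e-01]
 [-5.200e+01  3.000e+00  5.833e+02  3.780e+01  8.540e+01  2.000e-01
  -1.100e+00]
 [ 0.000e+00  0.000e+00  6.325e+02  3.010e+01  7.840e+01  2.900e+00
   1.000e+00]
 [-5.200e+01  3.000e+00  5.850e+02  3.450e+01  8.340e+01 -1.500e+00
   9.000e-01]]
[ 0.6354  0.0794 -2.0803  0.0346 10.      1.9402  1.9885]
heel 0.5824732499888728 0.1383625886534629
```

Request:
carry_out(
  xyz=[
    [0,0,-1],
    [1,0,-1.5],
    [2,0,-1.5],
    [2,0,-1.5],
  ],
  roll=[0,0,0,0],
  grip=[0.4,0.4,0.4,0.4],
)

```text
time_s: 35.25
ee_pos: [0.6495, 0.0346, 0.1191]
ee_rot: [-0.0, 1.0, 0.001, -0.001]
ft_force: [3.6, -0.2, -3.9]
opening: 0.0593
grasp_force: 29.7
```

Request:
carry_out(
  xyz=[
    [0,0,0],
    [0,0,0],
    [0,0,0],
    [0,0,0],
    [0,0,0],
  ],
  roll=[0,0,0,0,0],
  grip=[0.75,0.85,1,1,1],
)

```text
time_s: 35.75
ee_pos: [0.6499, 0.0347, 0.1199]
ee_rot: [-0.0, 1.0, 0.001, -0.0]
ft_force: [-0.6, -0.1, 0.2]
opening: 0.0852
grasp_force: 0.0
```

Run:
```python
from bench import robot
from h import *
s=robot.state(); p=s["ee_pos"]; print(s["time_s"],p,s["ft_force"],s["moment"])
for i in range(2):
  r=binfit(robot,(p-[.12,.05,.14],p+[.12,.05,.08])); print(np.round(r,4))
  th=np.radians(r[2]); c,q=np.cos(th),np.sin(th); print("heel",r[0]-.055*c-.057*q, r[1]-.055*q+.057*c)
```

```text
35.75 [0.64986445 0.03470123 0.11994557] [-0.59200645 -0.09390263  0.22463527] [-0.04099441  0.01323653 -0.01050929]
[ 0.6355  0.0769 -1.8885  0.0348 10.      2.02    2.0087]
heel 0.5824353734071811 0.13567483085487128
[ 0.6356  0.0778 -3.0552  0.0347 10.      1.5343  1.9043]
heel 0.583669788314777 0.13768651859776798
```

Request:
carry_out(
  xyz=[
    [0,0,-12],
    [0,0,-35],
    [0,0,-75],
    [0,0,-120],
    [0,0,-160],
  ],
  roll=[0,0,0,0,0],
  grip=[1,1,1,1,1],
)

```text
time_s: 37.75
ee_pos: [0.6502, 0.0346, 0.283]
ee_rot: [-0.0, 1.0, 0.001, 0.001]
ft_force: [0.9, -1.1, 0.9]
opening: 0.0849
grasp_force: 0.0
```

Run:
```python
from bench import robot
from h import *
s=robot.state(); p=np.array([.635,.035,.1]); print(s["time_s"],s["ee_pos"])
for i in range(3):
  r=binfit(robot,(p-[.12,.05,.06],p+[.12,.05,.1])); print(np.round(r,4))
  th=np.radians(r[2]); c,q=np.cos(th),np.sin(th); print("heel",r[0]-.055*c-.057*q, r[1]-.055*q+.057*c)
im=robot.grab_frame("scene")[:,:,::-1]; q=proj(p,robot.camera_params("scene"))[0].astype(int)
w=robot.grab_frame("wrist")[:,:,::-1]
out=np.zeros((600,800,3),np.uint8)
out[:,:480]=cv2.resize(im[q[1]-60:q[1]+60,q[0]-48:q[0]+48],(480,600),interpolation=cv2.INTER_CUBIC)
out[:240,480:]=cv2.resize(w,(320,240)); out[300:540,480:]=cv2.resize(robot.grab_frame("top")[:,:,::-1][150:300,240:440],(320,240))
cv2.imwrite("pics/rel.png",out)
```

```text
37.75 [0.65021703 0.03464873 0.28302535]
[ 0.6358  0.0779 -1.8105  0.0341 12.      2.0722  1.8924]
heel 0.5826536384092766 0.13661104404833463
[ 0.6358  0.0781 -1.9402  0.0346 12.      1.976   1.891 ]
heel 0.5827226079047927 0.13692312102529336
[ 0.6358  0.0783 -1.3259  0.0347 12.      2.0158  1.8561]
heel 0.5821467180171549 0.1365278403373464
```

View pics/rel.png

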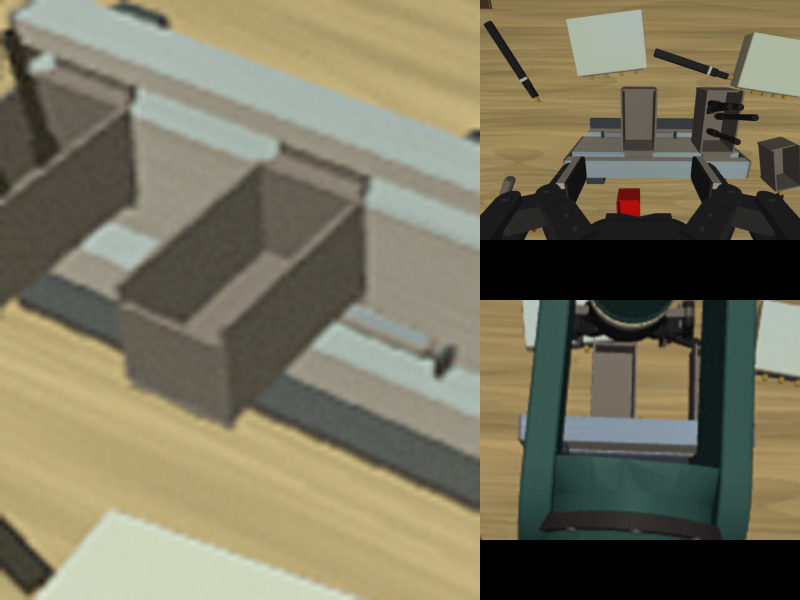

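```bash
python3 -c "
from bench import robot
print(robot.finish_job())"
```

```text
the job is handed in; nothing more can be done
None
```

The bin hangs in the groove in the middle of the free stretch, its foot snapped in behind the roller. Its back sits within about 2 mm and 2° of flush, which is the hook's own play. The gripper is clear, nothing else on the bench was moved on purpose, and the job was handed in at about 40 s.

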